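# Hang the regulator rack on its two-hook stand

### The job

Take the white wire rack frame (it has a grip block in the middle of its top bar) and hang it on the stand, so that the top bar lies at the bottom of both upturned hooks. Before letting go, let it rest on both hooks for a moment while still holding it and check that both sides are seated; then release it so that it hangs still and upright. Leave the other things on the bench where they are.

Things in the scene. Friction and masses are not known exactly. Their poses are not given: they have to be found in the camera images.
- rack_grip (a point): Centre of the grip block on the rack frame, 150 mm above the underside of the feet (and the bench at the start). Block: 16 mm thick along rack x, 60 mm long along rack y, 30 mm high, centred on the top bar. Axes: x across the frame, y along the bar, z up. Either side of the rack may face the stand.
- bar_left (a point): Point on the top bar's axis 85 mm from the grip block's centre, towards rack +y: the stretch of bar meant for one hook.
- bar_right (a point): Point on the top bar's axis 85 mm from the grip block's centre, towards rack -y: the stretch of bar meant for the other hook.
- rack: Loose white tubular frame, 0.35 to 0.7 kg, standing on the bench; origin midway between its feet, underside. Top bar: 12 mm round along y, 150 mm up. 12 mm legs at y = -130 and +130 mm down to skid feet 102 mm long along x. Lower rung, 8 mm round, 60 mm up, with four small pegs that reach 31 mm to -x and up to 73 mm height.
- stand: Hook stand bolted to the bench: dark base plate 150 x 240 x 14 mm (stand x 35 to 185 mm), two 18 mm posts, 229 mm high, at x = 130, y = -85 and +85 mm, a 14 mm cross bar between them 160 mm up. Origin on the bench in front of the base plate; x points from the open side of the hooks to the posts, y left, z up.
- hook_left: Left hook (stand +y), 10 mm round steel bar coming forward from its post, dipping into a trough and turning up to an open tip. Origin on the bar's axis mid trough floor, 200 mm up, at stand x = 60 mm; stand's axes. Floor flat for 18 mm along x; sides slope about 45 degrees to 25 mm higher (axis). Tip 32 mm in front of the origin, its top 30 mm above.
- hook_right: Right hook (stand -y), same as the left one.
- hook_left_seat (a point): Where the top bar's axis lies when seated in the left hook: 11 mm above the hook's origin, 211 mm above the bench. Stand's axes. The bar has to come down from above the tip: it clears the tip when its axis is more than 25 mm above this point.
- hook_right_seat (a point): The same for the right hook, 170 mm from the left one.
- cylinder: Bystander: small grey gas cylinder standing on the bench, 84 mm diameter, 235 mm high; origin under its centre.
- regulator: Bystander: brass regulator body, 60 mm diameter, 75 mm high, with a white gauge and black knob; origin under its centre.
- wrench: Bystander: steel wrench lying flat along x of its frame, 180 mm long.
- jar: Bystander: closed jar, 64 mm diameter, 75 mm high; origin under its centre.

How it is judged:
By the outcome, as a careful person would: the job done as asked, in the order asked, and still so for the second after the job is handed in, with the robot touching nothing.
It also fails if it takes over 51 s, if anything falls off the work surface, if the arm or the gripper's body presses on something with over 40 N, if the wrist force passes 120 N, or if a joint passes its speed limit or range.

### The arm

A 7-joint arm with a two-finger parallel gripper is mounted at the origin on the work surface. World frame = base frame: x ahead of the robot, y to its left, z up, the work surface at z = 0. Lengths are in m, angles in rad, forces in N, time in s.
With the tool pointing down it reaches from about 0.35 to 0.9 m from the base axis. Payload 8.1 kg.
Tool frame: the origin (TCP) lies midway between the tips of the shut fingers; the grasp point (between the pads) lies arm.grasp_offset behind it (arm.grasp_offset is the distance from the TCP to the grasp point, in m); z points along the fingers, y is the line along which they close (so a half turn about z gives the same grasp; the last joint's range is limited). The gripper opens to 92 mm and grips with 3 to 60 N. Pads are 19 mm wide; open, the fingers measure 130 mm over their backs; the gripper's body (75 mm by 190 mm) begins 47 mm behind the grasp point.
Start: joints at [1.182, 0.434, 0.025, 1.573, -0.012, 1.134, -0.075], TCP at [0.176, -0.6, 0.227] pointing down, gripper open.
Joint ranges: [-2.62, 2.62], [-0.44, 2.09], [-1.27, 1.32], [0.08, 2.57], [-1.32, 4.46], [0.12, 2], [-2.74, 2.74]. Speed limits (rad/s): [2.22, 2.22, 3.01, 3.01, 3.14, 3.14, 3.14].

### API

Orientations are given as a rotation vector (axis times angle).
In Python, from cell import observe, imaging, arm gives the robot as it stands.
- The arm moves only by the tool apply_moves, never from a script. Its argument "commands" is a list of rows, each a list of 5 numbers: the opening in per cent of the stroke, from 0 (shut) to 100 (fully open), then the shift along the world's x, y, z in units of 0.06 m (1.0 is 0.06 m), then the turn about the world's z in units of 0.5 rad (1.0 is 0.5 rad). A call has 1 to 12 rows; each row shifts and turns the commanded pose from where the row before left it; what a row does not reach is not made up. A row lasts 1/8 s, in which the tool goes at most 62.5 mm and 10.7 degrees, less where a joint would pass 70% of its speed; a pose out of reach is approached as far as the arm can. A call with a number of a shift or a turn outside -1 to 1 is refused whole. A call with a gripper value outside its range is refused whole. The fingers move at their own pace and stop on an object; "newtons" is the grip in N (left out, the last holds). Time passes only in rows, so rows that do not move let the fingers close. It gives the time, the measured TCP pose, the force, the opening and the grip force at its end, in the units of the state.
- observe(): the state, without advancing time (a new reading comes with each control period).
- imaging.get_image(name): name is "scene" or "top" or "wrist"; returns (picture, depth): 400x640x3 uint8, red, green, blue; 400x640 float32, m along the optical axis (not along the pixel's ray), 0 where there is no reading.
- imaging.camera_params(name): a dict with "camera_matrix" (3x3 intrinsics, pixels), "origin" and "rotation" of the camera in the world; the wrist camera has in their place "tool_from_camera" (4x4, takes a point from camera to tool coordinates, whose origin is the TCP and whose axes are the flange's). Camera axes: x right, y up, looking along -z (the intrinsics and any distortion apply to the point x, -y, -z); pixel columns grow to the right and rows downward; lengths in m; the calibration is good to about 2 mm. A picture is of the moment at which its call begins: read the wrist's pose just before it. camera_params takes no time and is no camera call.
- arm.sign_off(): hands the job in; it is judged then, once.
The state is a dict: "clock": time; "joints": joint angles; "dq": joint speeds; "joint_efforts": joint torques, N m; "position": TCP position; "ee_rot": TCP orientation; "force": force on the tool from outside, world axes, zero at the start; "ft_torque": the same for the moment, N m; "width": opening from 0.0 (shut) to 1.0 (fully open); "gripper_force": force on a finger pad.
Only numpy, scipy, OpenCV 4.12 (cv2) and the standard library are available. Lean on these libraries where they do the work, as an engineer would, in place of code of your own. Each camera call takes 0.05 s, during which the arm holds its last target. There are 200 camera calls.

## Working session

There is one attempt and no reset: what is moved stays moved. The work goes in short steps, Python scripts to look and compute and a tool call to move; the robot and the scene stay as the last step left them, time stands still between calls to the robot, and variables do not carry over. Pictures are saved under pics/ and viewed, at most 10 in all, crops included, and the job is handed in when it is done.

Besides the shell and the picture viewer there is one more tool, called as name(argument=value, ...), one argument or row to a line, values as JSON. apply_moves: Moves the arm, as the interface text tells. Its arguments: {"type":"object","properties":{"commands":{"type":"array"},"newtons":{"type":"number"}},"required":["commands"]}

```bash
mkdir -p pics; python3 - <<'E'
from cell import observe, imaging, arm
import cv2,numpy as np
s=observe();print({k:np.round(v,3) for k,v in s.items()}, arm.grasp_offset)
for n in("scene","top"):
    p,d=imaging.get_image(n);cv2.imwrite(f"pics/{n}0.png",p[:,:,::-1]);np.save(f"pics/{n}0.npy",d)
    print(n,imaging.camera_params(n))
print(imaging.camera_params("wrist"))
E
```

```text
{'clock': np.float64(0.0), 'joints': array([ 1.182,  0.435,  0.025,  1.574, -0.012,  1.134, -0.075]), 'dq': array([ 0.   ,  0.   , -0.001, -0.   , -0.   , -0.   ,  0.001]), 'joint_efforts': array([-1.0000e-03, -6.6784e+01,  9.8500e-01, -3.1445e+01, -6.0000e-02,
        4.3000e-02,  0.0000e+00]), 'position': array([ 0.176, -0.599,  0.226]), 'ee_rot': array([-3.108e+00, -4.470e-01,  1.000e-03]), 'force': array([0.418, 0.516, 0.292]), 'ft_torque': array([-0.044, -0.053,  0.061]), 'gripper_force': np.float64(0.0), 'width': np.float64(1.002)} 0.0188
scene {'camera_matrix': array([[366.34302743,   0.        , 312.65901565],
       [  0.        , 366.34302743, 203.88310744],
       [  0.        ,   0.        ,   1.        ]]), 'origin': array([ 1.17484144, -0.62986126,  0.73716926]), 'rotation': array([0.91095175, 0.34494187, 0.65728806])}
top {'camera_matrix': array([[405.13610971,   0.        , 316.55639381],
       [  0.        , 405.13610971, 194.94906976],
       [  0.        ,   0.        ,   1.        ]]), 'origin': array([0.37800924, 0.01212645, 1.44572341]), 'rotation': array([ 0.13577094, -0.15293997, -1.57742062])}
{'camera_matrix': array([[318.93017468,   0.        , 322.10305382],
       [  0.        , 318.93017468, 202.14715455],
       [  0.        ,   0.        ,   1.        ]]), 'tool_from_camera': array([[-1.11171851e-03,  9.64980834e-01,  2.62318038e-01,
         6.92880418e-02],
       [ 9.99999371e-01,  1.11110676e-03,  1.50660915e-04,
        -9.16653905e-04],
       [-1.46078451e-04,  2.62318041e-01, -9.64981463e-01,
        -1.58001550e-01],
       [ 0.00000000e+00,  0.00000000e+00,  0.00000000e+00,
         1.00000000e+00]])}
```

View pics/scene0.png

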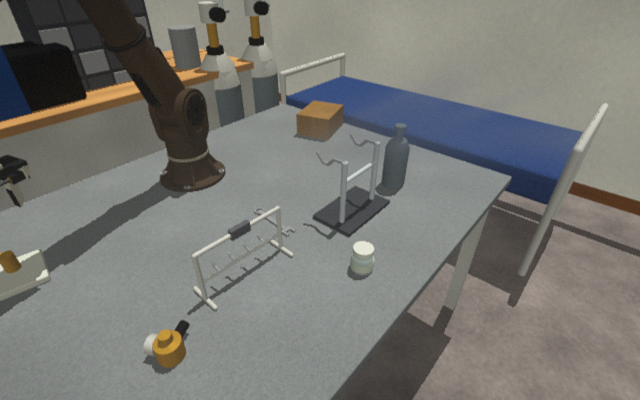

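View pics/top0.png

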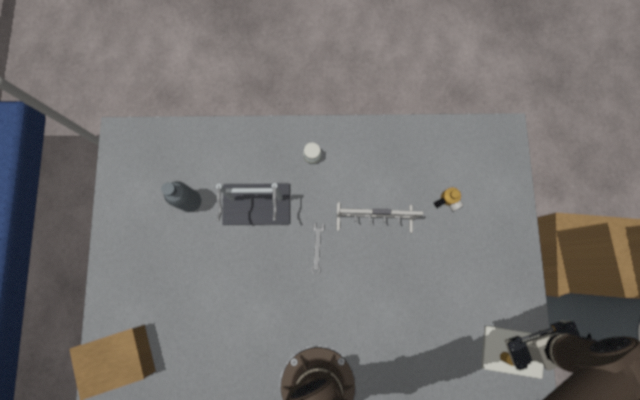

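The scene view shows the white rack with its dark grip block at (240,230), the stand at (350,200) and the cylinder right behind the stand at (397,160). In the top view the block is at (381,212), the bar runs from (338,209) to (422,214), the hooks are at about (220,205) and (275,205), and the cylinder is at (180,195). The pegs and the open side of the hooks both face the robot.

```bash
cat >h.py <<'E'
import numpy as np,cv2
from scipy.spatial.transform import Rotation as R
from cell import observe, imaging, arm
def cam(n,s=None):
    c=imaging.camera_params(n);K=c["camera_matrix"]
    if n=="wrist":
        s=s or observe();T=np.eye(4);T[:3,:3]=R.from_rotvec(s["ee_rot"]).as_matrix();T[:3,3]=s["position"];T=T@c["tool_from_camera"]
        return K,T[:3,:3],T[:3,3]
    return K,R.from_rotvec(c["rotation"]).as_matrix(),np.array(c["origin"])
def dirs(K,M,uv):
    uv=np.asarray(uv,float);d=np.stack([(uv[...,0]-K[0,2])/K[0,0],-(uv[...,1]-K[1,2])/K[1,1],-np.ones(uv.shape[:-1])],-1)
    return d@M.T
def plane(n,uv,z,s=None):
    K,M,o=cam(n,s);d=dirs(K,M,uv);return o+d*((z-o[2])/d[...,2])[...,None]
def cloud(n,depth,s=None):
    K,M,o=cam(n,s);v,u=np.mgrid[:depth.shape[0],:depth.shape[1]]
    P=o+dirs(K,M,np.stack([u,v],-1))*depth[...,None];P[depth==0]=np.nan;return P
E
python3 - <<'E'
from h import *
for n in("top","scene"):
    im=cv2.imread(f"pics/{n}0.png");P=cloud(n,np.load(f"pics/{n}0.npy"));x,y,z=np.moveaxis(P,-1,0)
    print(n,"bench z",np.nanmedian(z[(x>.3)&(x<.5)&(abs(y)<.2)]))
    def rep(nm,m):
        q=P[m]
        if len(q)<4: print(nm,len(q));return
        a,b=q[:,:2].min(0),q[:,:2].max(0)
        (vx,vy,cx,cy)=cv2.fitLine(q[:,:2].astype(np.float32),cv2.DIST_HUBER,0,.01,.01).ravel()
        print(nm,len(q),"med",np.median(q,0).round(3),"min",a.round(3),"max",b.round(3),"lineang",np.degrees(np.arctan2(vy,vx)).round(1))
    rk=(y<-.05)&(y>-.4)&(x>.4)&(x<.75)
    rep("rack bar",rk&(z>.135)&(z<.175))
    rep("block",rk&(z>.14)&(im.mean(2)<110))
    rep("rack all",rk&(z>.03))
    st=(y>.05)&(x>.4)&(x<.85)
    rep("stand hi",st&(z>.19)&(y<.36)); rep("cross",st&(z>.15)&(z<.175)&(y<.33))
    rep("base",st&(z>.008)&(z<.025)&(im.mean(2)<75)); 
    rep("cyl",(z>.05)&(y>.36)&(x>.5)&(x<.8)); rep("jar",(z>.05)&(z<.09)&(x>.65)&(abs(y)<.1))
K,M,o=cam("top");im=cv2.imread("pics/top0.png");im2=cv2.imread("pics/scene0.png")
a=cv2.resize(im[160:245,150:300],None,fx=5,fy=5,interpolation=2);b=cv2.resize(im2[110:240,290:420],None,fx=4,fy=4,interpolation=2)
cv2.imwrite("pics/z1.png",a)
E
```

```text
top bench z 0.0010763482913119793
rack bar 349 med [ 0.563 -0.209  0.157] min [ 0.552 -0.342] max [ 0.575 -0.075] lineang 87.5
block 69 med [ 0.559 -0.209  0.164] min [ 0.554 -0.238] max [ 0.567 -0.184] lineang 89.3
rack all 596 med [ 0.562 -0.209  0.153] min [ 0.532 -0.342] max [ 0.575 -0.075] lineang 87.3
stand hi 289 med [0.595 0.29  0.225] min [0.53  0.119] max [0.645 0.305] lineang 89.2
cross 200 med [0.635 0.215 0.167] min [0.627 0.12 ] max [0.642 0.3  ] lineang 89.6
base 367 med [0.635 0.228 0.015] min [0.542 0.094] max [0.653 0.433] lineang -86.5
cyl 797 med [0.62  0.434 0.169] min [0.588 0.408] max [0.669 0.489] lineang -28.8
jar 227 med [0.79  0.01  0.075] min [ 0.766 -0.015] max [0.824 0.038] lineang -12.7
scene bench z 0.0015868438576005506
rack bar 684 med [ 0.566 -0.224  0.155] min [ 0.553 -0.348] max [ 0.575 -0.078] lineang 87.3
block 239 med [ 0.569 -0.216  0.157] min [ 0.557 -0.339] max [ 0.573 -0.182] lineang 86.9
rack all 1318 med [ 0.564 -0.229  0.14 ] min [ 0.531 -0.348] max [ 0.576 -0.077] lineang 87.5
stand hi 376 med [0.615 0.128 0.217] min [0.53  0.116] max [0.646 0.302] lineang -86.7
cross 216 med [0.64  0.2   0.166] min [0.63  0.117] max [0.644 0.299] lineang -89.6
base 561 med [0.64  0.194 0.015] min [0.546 0.087] max [0.691 0.458] lineang 88.7
cyl 4758 med [0.649 2.275 0.221] min [0.5   0.405] max [0.8  2.31] lineang 89.5
jar 387 med [0.799 0.    0.075] min [ 0.767 -0.02 ] max [0.823 0.036] lineang 65.9
```

View pics/z1.png

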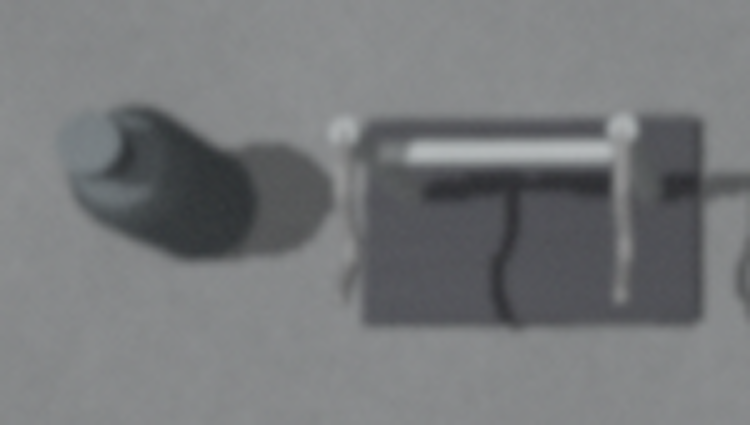

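The crop shows the post tops at (343,130) and (622,127), the hook tips at about (348,297) and (620,297), and the base plate corners at (364,118), (706,118), (706,322) and (364,322). The cylinder is clear to the left.

```bash
python3 - <<'E'
from h import *
c=lambda pts:np.array(pts)/5+[150,160]-.4
p=plane("top",c([(343,130),(622,127)]),.229);print("posts",p)
t=plane("top",c([(348,297),(620,297)]),.230);print("tips",t)
b=plane("top",c([(364,118),(706,118),(706,322),(364,322)]),.014);print("base",b,b.mean(0))
d=p[0]-p[1];yaw=np.arctan2(-d[0],d[1]);print("yaw posts",yaw,np.hypot(*d[:2]))
d=b[0]-b[1]+b[3]-b[2];yb=np.arctan2(-d[0],d[1]);print("yaw base",yb)
for y in(yaw,yb):
    X=np.array([np.cos(y),np.sin(y)]);print("seat mid from posts",p.mean(0)[:2]-.07*X,"from base",b.mean(0)[:2]-.05*X,"from tips",t.mean(0)[:2]+.032*X)
# cloud: hi points of posts per side
for n in("top","scene"):
    P=cloud(n,np.load(f"pics/{n}0.npy"));x,y,z=np.moveaxis(P,-1,0);q=P[(z>.19)&(z<.245)&(x>.5)&(x<.68)&(y>.1)&(y<.33)]
    for s in(0,1):
        w=q[(q[:,1]>.21)==s]
        print(n,s,"post top",np.median(w[(w[:,2]>.215)&(w[:,0]>.62)],0),"hook y",np.median(w[w[:,0]<.61],0),"trough(min z)",[ (round(a,3),np.median(w[abs(w[:,0]-a)<.006][:,2]).round(3),np.median(w[abs(w[:,0]-a)<.006][:,1]).round(3)) for a in np.arange(.53,.65,.01) if (abs(w[:,0]-a)<.006).any()])
    im=cv2.imread(f"pics/{n}0.png")
    m=(z>.135)&(z<.18)&(x>.5)&(x<.62)&(y<-.05)&(y>-.37)
    q=P[m];k=np.polyfit(q[:,1],q[:,0],1);print("bar x=",k,"at",q[:,1].min(),q[:,1].max(),"mid x",np.polyval(k,(q[:,1].min()+q[:,1].max())/2))
E
```

```text
posts [[0.63610067 0.29804771 0.229     ]
 [0.6362158  0.12746734 0.229     ]]
tips [[0.53306351 0.29153798 0.23      ]
 [0.53123522 0.12786889 0.23      ]]
base [[0.69039291 0.33374578 0.014     ]
 [0.68785945 0.08728102 0.014     ]
 [0.53994444 0.08739853 0.014     ]
 [0.54267648 0.32932449 0.014     ]] [0.61521832 0.20943745 0.014     ]
yaw posts 0.0006748942524029466 0.17058041355255965
yaw base -0.01078091848091929
seat mid from posts [0.56615825 0.21271028] from base [0.56521833 0.20940371] from tips [0.56414936 0.20972503]
seat mid from posts [0.5661623  0.21351217] from base [0.56522122 0.20997649] from tips [0.56414751 0.20935845]
top 0 post top [0.63266402 0.12737652 0.22972744] hook y [0.571838   0.12729875 0.21674152] trough(min z) [(np.float64(0.53), np.float64(0.228), np.float64(0.127)), (np.float64(0.54), np.float64(0.226), np.float64(0.127)), (np.float64(0.55), np.float64(0.211), np.float64(0.128)), (np.float64(0.56), np.float64(0.205), np.float64(0.127)), (np.float64(0.57), np.float64(0.204), np.float64(0.126)), (np.float64(0.58), np.float64(0.21), np.float64(0.127))
[... 2252 characters left out ...]
, np.float64(0.294)), (np.float64(0.55), np.float64(0.209), np.float64(0.295)), (np.float64(0.56), np.float64(0.205), np.float64(0.292)), (np.float64(0.57), np.float64(0.204), np.float64(0.293)), (np.float64(0.58), np.float64(0.211), np.float64(0.294)), (np.float64(0.59), np.float64(0.221), np.float64(0.293)), (np.float64(0.6), np.float64(0.229), np.float64(0.293)), (np.float64(0.61), np.float64(0.228), np.float64(0.293)), (np.float64(0.62), np.float64(0.229), np.float64(0.293)), (np.float64(0.63), np.float64(0.215), np.float64(0.29)), (np.float64(0.64), np.float64(0.213), np.float64(0.292))]
bar x= [0.04587767 0.57572494] at -0.34778882917906195 -0.07770500228678734 mid x 0.5659646084324366
```

apply_moves(
  commands=[
    [100,0.65,0.65,0,0.25],
    [100,0.65,0.65,0,0.25],
    [100,0.65,0.65,0,0.25],
    [100,0.65,0.65,0,0.25],
    [100,0.65,0.65,0,0.25],
    [100,0.65,0.65,0,0.25],
    [100,0.65,0.65,0,0.25],
    [100,0.65,0.65,0,0.25],
    [100,0.65,0.65,0,0.25],
    [100,0.6,0.6,0,0.23],
    [100,0,0,0,0],
    [100,0,0,0,0],
  ],
  newtons=40,
)

```text
clock: 1.6
position: [0.5626, -0.2131, 0.2262]
ee_rot: [-2.271, -2.169, 0.002]
force: [-0.6, -0.2, -0.2]
width: 0.998
gripper_force: 0.0
```

```bash
python3 - <<'E'
from h import *
s=observe();print(s["clock"],s["position"],s["joints"].round(2));M=R.from_rotvec(s["ee_rot"]).as_matrix();print("tooly",M[:,1],np.arctan2(M[1,1],M[0,1]),"z",M[:,2])
p,d=imaging.get_image("wrist");cv2.imwrite("pics/w1.png",p[:,:,::-1])
P=cloud("wrist",d,s);x,y,z=np.moveaxis(P,-1,0)
m=(z>.135)&(z<.18)&(x>.5)&(x<.64)&(y<-.05)&(y>-.37)
dark=m&(p.mean(2)<100)
q=P[m];k=np.polyfit(q[:,1],q[:,0],1);print("bar",k,q[:,1].min(),q[:,1].max(),"z",np.median(q[:,2]))
q=P[dark&(z>.16)];print("block",len(q),np.median(q,0) if len(q) else 0,q.min(0),q.max(0))
E
```

```text
1.6 [ 0.56260413 -0.21309431  0.2261729 ] [ 0.55  0.43 -0.4   1.61  0.18  1.14  0.06]
tooly [ 0.99894995 -0.04579638 -0.00129989] -0.045812440487911145 z [-1.30958105e-03 -1.81626365e-04 -9.99999126e-01]
bar [0.04633068 0.5704721 ] -0.3109039362251623 -0.0757532766560771 z 0.15587511651872818
block 395 [ 0.56240068 -0.22949334  0.16432791] [ 0.55161919 -0.23990933  0.16008673] [ 0.56907957 -0.18067572  0.1666533 ]
```

View pics/w1.png

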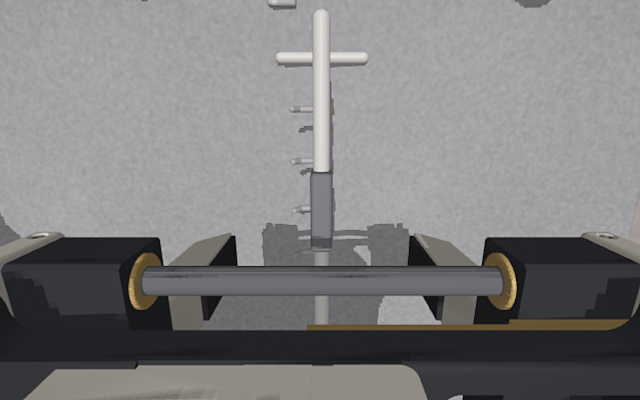

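The block is centred between the fingers at column 321 and the bar is aligned with the tool. I'll descend and grip.

apply_moves(
  commands=[
    [100,-0.02,0.04,-0.5,0],
    [100,0,0,-0.5,0],
    [100,0,0,-0.4,0],
    [100,0,0,-0.18,0],
    [100,0,0,0,0],
    [15,0,0,0,0],
    [10,0,0,0,0],
    [0,0,0,0,0],
    [0,0,0,0,0],
    [0,0,0,0,0],
    [0,0,0,0,0],
  ],
  newtons=40,
)

```text
clock: 3.02
position: [0.562, -0.2103, 0.1319]
ee_rot: [2.271, 2.171, 0.0]
force: [-0.6, 1.3, 0.1]
width: 0.396
gripper_force: 0.0
```

apply_moves(
  commands=[
    [0,0,0,0,0],
    [0,0,0,0,0],
    [0,0,0,0,0],
    [0,0,0,0,0],
    [0,0,0,0,0],
    [0,0,0,0,0],
  ],
)

```text
clock: 3.78
position: [0.562, -0.2102, 0.1319]
ee_rot: [-2.271, -2.171, -0.0]
force: [-0.2, -0.5, -0.8]
width: 0.17
gripper_force: 40.0
```

apply_moves(
  commands=[
    [0,0,0,0.1,0],
    [0,0,0,0.25,0],
    [0,0,0,0.3,0],
    [0,0,0,0.35,0],
    [0,-0.15,0,0.35,0],
    [0,-0.3,0,0.25,0],
    [0,-0.4,0,0.05,0],
    [0,-0.35,0,0,0],
    [0,-0.25,0,0,0],
    [0,-0.1,0,0,0],
    [0,0,0,0,0],
  ],
  newtons=55,
)

```text
clock: 5.15
position: [0.4691, -0.2103, 0.2313]
ee_rot: [2.271, 2.17, 0.0]
force: [-0.2, -0.5, -4.3]
width: 0.172
gripper_force: 55.0
```

apply_moves(
  commands=[
    [0,0,0.15,0,0.01],
    [0,0,0.3,0,0.02],
    [0,0,0.45,0,0.02],
    [0,0,0.55,0,0.02],
    [0,0,0.6,0,0.02],
    [0,0,0.6,0,0],
    [0,0,0.6,0,0],
    [0,0,0.6,0,0],
    [0,0,0.6,0,0],
    [0,0,0.6,0,0],
    [0,0,0.5,0,0],
    [0,0,0.45,0,0],
  ],
)

```text
clock: 6.65
position: [0.4681, 0.1526, 0.231]
ee_rot: [-2.218, -2.224, -0.001]
force: [-0.3, -0.3, -4.5]
width: 0.168
gripper_force: 55.0
```

apply_moves(
  commands=[
    [0,0,0.4,0,0],
    [0,0,0.3,0,0],
    [0,0,0.2,0,0],
    [0,0,0.1,0,0],
    [0,0,0,0,0],
    [0,0,0,0,0],
  ],
)

```text
clock: 7.4
position: [0.4691, 0.209, 0.2309]
ee_rot: [2.222, 2.22, -0.001]
force: [0.2, -0.4, -5.0]
width: 0.172
gripper_force: 55.0
```

```bash
cat >look.py <<'E'
import sys
from h import *
t=sys.argv[1];s=observe();print(s["clock"],s["position"].round(4),s["force"].round(1));M=R.from_rotvec(s["ee_rot"]).as_matrix();print("tooly yaw",np.arctan2(M[1,1],M[0,1]))
for n in("top","scene","wrist"):
    w=observe();p,d=imaging.get_image(n);cv2.imwrite(f"pics/{n}_{t}.png",p[:,:,::-1]);np.save(f"pics/{n}_{t}.npy",d)
    P=cloud(n,d,w if n=="wrist" else None);x,y,z=np.moveaxis(P,-1,0);b=s["position"]+[0,0,.019]
    m=(abs(x-b[0])<.025)&(abs(z-b[2]-.004)<.012)&(abs(y-b[1])<.15)&(abs(y-b[1])>.035)&(p.min(2)>120)
    q=P[m]
    if len(q)>20:
        k=np.polyfit(q[:,1],q[:,0],1);kz=np.polyfit(q[:,1],q[:,2],1);print(n,len(q),"yaw",-k[0],"x at grip",np.polyval(k,b[1]),"y",q[:,1].min(),q[:,1].max(),"roll",kz[0],"z",np.polyval(kz,b[1]))
E
python3 look.py a
```

```text
7.4 [0.4691 0.209  0.2309] [ 0.2 -0.4 -5. ]
tooly yaw -0.0009982931861146028
top 90 yaw -0.06682585995940374 x at grip 0.47529469258102436 y 0.0770144615144014 0.1681597018845547 roll -0.024908433774293148 z 0.2527373668662252
scene 74 yaw -0.006362662016357182 x at grip 0.47228734841485 y 0.06681662161136426 0.269323529856905 roll 0.007500556125182149 z 0.25398696866727644
wrist 5745 yaw -0.0025321366752708145 x at grip 0.46775981371973613 y 0.24399635312649637 0.3228992794626778 roll -0.000998891424541791 z 0.2538738775262298
```

View pics/scene_a.png

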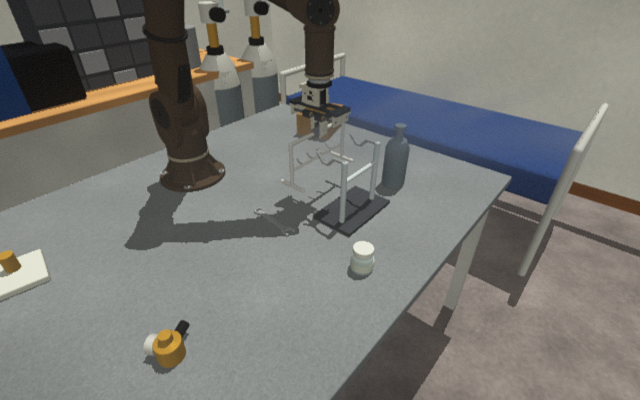

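The rack is held level in front of the stand (grip at about (320,125), hooks at (325,158) and (365,140)). Next I'll measure the left hook in the wrist view to get a relative offset.

```bash
python3 - <<'E'
from h import *
p=cv2.imread("pics/wrist_a.png");P=cloud("wrist",np.load("pics/wrist_a.npy"));x,y,z=np.moveaxis(P,-1,0)
q=P[(z>.185)&(z<.235)&(x>.49)&(x<.66)&(y>.26)&(y<.34)]
for a in np.arange(.5,.66,.01):
    w=q[abs(q[:,0]-a)<.005]
    if len(w)>5: print(a.round(3),len(w),np.median(w[:,1]).round(4),np.percentile(w[:,2],[10,50,95]).round(4))
E
```

```text
0.53 383 0.2974 [0.2258 0.2285 0.2303]
0.54 225 0.2967 [0.2179 0.2225 0.2278]
0.55 194 0.2967 [0.2073 0.2117 0.2173]
0.56 312 0.2973 [0.2021 0.2043 0.2059]
0.57 443 0.2974 [0.2025 0.205  0.2092]
0.58 654 0.2974 [0.2089 0.2137 0.2196]
0.59 778 0.2974 [0.2194 0.2243 0.2294]
0.6 479 0.2975 [0.2273 0.2292 0.2308]
0.61 467 0.2971 [0.2275 0.2293 0.2308]
0.62 90 0.2946 [0.2253 0.228  0.2299]
0.63 651 0.2918 [0.1889 0.2028 0.217 ]
```

View pics/wrist_a.png

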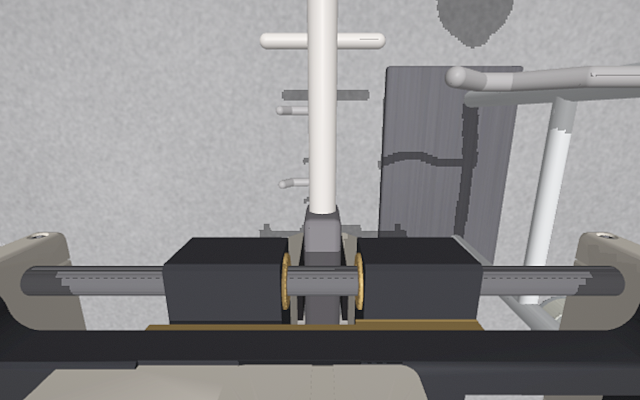

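In the wrist view the left hook tip is at (460,77), the bar at column 321 and the block is held straight. The trough centre is at x≈0.5645 against the bar at 0.468, so I'll move +97 mm in x and +3 mm in y.

apply_moves(
  commands=[
    [0,0.1,0.05,0,0],
    [0,0.2,0,0,0],
    [0,0.25,0,0,0],
    [0,0.25,0,0,0],
    [0,0.25,0,0,0],
    [0,0.25,0,0,0],
    [0,0.2,0,0,0],
    [0,0.11,0,0,0],
    [0,0,0,0,0],
    [0,0,0,0,0],
  ],
)

```text
clock: 8.8
position: [0.5651, 0.2129, 0.231]
ee_rot: [-2.221, -2.222, 0.0]
force: [0.1, -0.1, -4.1]
width: 0.171
gripper_force: 55.0
```

```bash
python3 look.py b; python3 - <<'E'
from h import *
for n in ("wrist","scene","top"):
    P=cloud(n,np.load(f"pics/{n}_b.npy"));q=P.reshape(-1,3)
    for y0 in(.127,.297):
        r=q[(q[:,2]>.19)&(q[:,2]<.238)&(abs(q[:,1]-y0)<.012)]
        print(n,y0,[(round(a,3),len(w),np.median(w[:,2]).round(3)) for a in np.arange(.53,.61,.01) for w in [r[abs(r[:,0]-a)<.005]] if len(w)>3])
E
```

```text
8.8 [0.5651 0.2129 0.231 ] [ 0.1 -0.1 -4.1]
tooly yaw 0.0003834194780406474
top 64 yaw -0.00021250401579621562 x at grip 0.5646050470879765 y 0.08001533079929916 0.34707961671672277 roll -0.004902705946379961 z 0.2540229799926358
scene 97 yaw -0.0061163212657701655 x at grip 0.5676324430040777 y 0.07578725085457039 0.28490839458239736 roll 0.0030250555099934294 z 0.25387085411426513
wrist 5724 yaw -0.0015295738581877884 x at grip 0.5637612808610083 y 0.24788669038157796 0.3264787987015909 roll -0.0007566844103279593 z 0.25403996606438967
wrist 0.127 []
wrist 0.297 [(np.float64(0.53), 284, np.float64(0.229)), (np.float64(0.54), 489, np.float64(0.223)), (np.float64(0.55), 405, np.float64(0.212)), (np.float64(0.56), 36, np.float64(0.206)), (np.float64(0.57), 115, np.float64(0.206)), (np.float64(0.58), 423, np.float64(0.214)), (np.float64(0.59), 502, np.float64(0.225)), (np.float64(0.6), 468, np.float64(0.229))]
scene 0.127 [(np.float64(0.54), 9, np.float64(0.22)), (np.float64(0.55), 16, np.float64(0.212)), (np.float64(0.56), 11, np.float64(0.205)), (np.float64(0.57), 7, np.float64(0.203)), (np.float64(0.58), 11, np.float64(0.209)), (np.float64(0.59), 13, np.float64(0.22)), (np.float64(0.6), 11, np.float64(0.229))]
scene 0.297 [(np.float64(0.54), 4, np.float64(0.218)), (np.float64(0.55), 16, np.float64(0.211)), (np.float64(0.56), 8, np.float64(0.204)), (np.float64(0.57), 8, np.float64(0.204)), (np.float64(0.58), 12, np.float64(0.21)), (np.float64(0.59), 9, np.float64(0.218)), (np.float64(0.6), 10, np.float64(0.226))]
top 0.127 [(np.float64(0.55), 6, np.float64(0.215)), (np.float64(0.56), 13, np.float64(0.206)), (np.float64(0.58), 8, np.float64(0.213)), (np.float64(0.59), 12, np.float64(0.222)), (np.float64(0.6), 12, np.float64(0.231))]
top 0.297 []
```

Both hooks are aligned with the bar. I'll lower it, slowing near the end.

apply_moves(
  commands=[
    [0,0,0,-0.1,0],
    [0,0,0,-0.15,0],
    [0,0,0,-0.15,0],
    [0,0,0,-0.1,0],
    [0,0,0,-0.05,0],
    [0,0,0,-0.03,0],
    [0,0,0,-0.02,0],
    [0,0,0,0,0],
    [0,0,0,0,0],
  ],
)

```text
clock: 10.07
position: [0.5657, 0.2128, 0.1951]
ee_rot: [2.221, 2.221, 0.0]
force: [-0.9, -0.7, -4.4]
width: 0.172
gripper_force: 55.0
```

apply_moves(
  commands=[
    [0,0,0,-0.01,0],
    [0,0,0,-0.01,0],
    [0,0,0,-0.01,0],
    [0,0,0,0,0],
    [0,0,0,0,0],
  ],
)

```text
clock: 10.7
position: [0.5656, 0.2127, 0.1931]
ee_rot: [2.221, 2.221, 0.0]
force: [0.5, 0.4, -4.8]
width: 0.174
gripper_force: 55.0
```

apply_moves(
  commands=[
    [0,0,0,-0.01,0],
    [0,0,0,-0.01,0],
    [0,0,0,0,0],
    [0,0,0,0,0],
  ],
)

```text
clock: 11.2
position: [0.5657, 0.2128, 0.1925]
ee_rot: [2.221, 2.221, 0.001]
force: [-2.7, -1.4, 5.9]
width: 0.171
gripper_force: 55.0
```

Contact: the force went from −4.8 to +5.9 N. I'll check both sides while still holding.

```bash
python3 look.py c; python3 - <<'E'
from h import *
s=observe();print(s["force"],s["ft_torque"])
a=cv2.imread("pics/scene_c.png")[110:240,280:420];b=cv2.imread("pics/wrist_c.png")
v=np.zeros((520,790,3),np.uint8);v[:520,:560]=cv2.resize(a,None,fx=4,fy=4,interpolation=2);w=b[0:240,300:460];v[:345,560:790]=cv2.resize(w,(230,345))
cv2.imwrite("pics/c.png",v)
E
```

```text
11.2 [0.5657 0.2128 0.1925] [-2.7 -1.4  5.9]
tooly yaw -0.00010383197772526307
top 55 yaw -0.005846553654004685 x at grip 0.5654941386409547 y 0.0822377522853365 0.34585940234020407 roll -0.009592867849141956 z 0.2165951681385934
scene 100 yaw -0.006657680481705726 x at grip 0.5684519541651597 y 0.0735520806975637 0.2942556502583188 roll 0.012962741078219426 z 0.21595574298686887
wrist 7950 yaw -0.012158196443709269 x at grip 0.5640859941444264 y 0.24781673012944921 0.326722907169944 roll -0.00507311369873122 z 0.21559937083350536
[-2.15553683 -1.88901301  4.83277213] [-0.3702641   0.53965013 -0.02276621]
```

View pics/c.png

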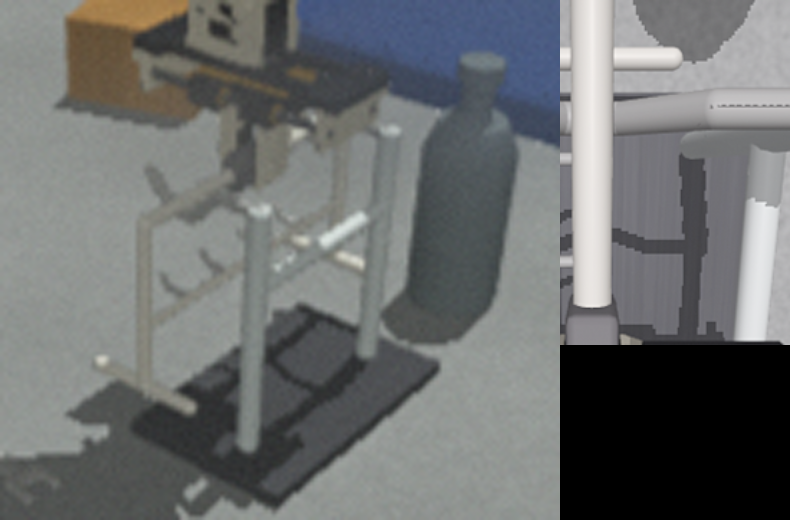

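The bar lies in both hooks, with its top at z≈0.216 on either side, and the cylinder is clear. There is a small residual moment, so I'll soften the grip to let the rack settle on both hooks while it is still held.

apply_moves(
  commands=[
    [0,0,0,0,0],
    [0,0,0,0,0],
    [0,0,0,0,0],
    [0,0,0,0,0],
    [0,0,0,0,0],
    [0,0,0,0,0],
    [0,0,0,0,0],
    [0,0,0,0,0],
  ],
  newtons=5,
)

```text
clock: 12.35
position: [0.5659, 0.2129, 0.1925]
ee_rot: [2.221, 2.221, 0.001]
force: [-2.3, -1.5, 4.9]
width: 0.174
gripper_force: 5.0
```

```bash
python3 look.py d; python3 - <<'E'
from h import *
s=observe();print(s["force"],s["ft_torque"],s["gripper_force"])
for n in("wrist","scene"):
    q=cloud(n,np.load(f"pics/{n}_d.npy")).reshape(-1,3)
    for dy in(-.12,-.105,-.07,-.05,.05,.07,.105,.12):
        w=q[(abs(q[:,1]-.2128-dy)<.008)&(abs(q[:,0]-.566)<.012)&(q[:,2]>.2)&(q[:,2]<.23)]
        if len(w)>3: print(n,dy,len(w),"x",np.median(w[:,0]).round(4),"ztop",np.percentile(w[:,2],90).round(4))
E
```

```text
12.35 [0.5659 0.2129 0.1925] [-2.3 -1.5  4.9]
tooly yaw -6.609510931860958e-05
top 56 yaw -0.006414395062490163 x at grip 0.5656319631919153 y 0.0821899208350452 0.3451128870899585 roll -0.005328898136776199 z 0.21653602698236726
scene 100 yaw -0.00036600677560388753 x at grip 0.5681935026046355 y 0.0729754693600726 0.2988649020274131 roll 0.008973737717658227 z 0.215685844409401
wrist 7954 yaw -0.011799234626894915 x at grip 0.5642432737627666 y 0.2479430150083803 0.3266165391850391 roll -0.005101004246438517 z 0.21561800043896864
[-1.72795208 -1.33652194  4.10316729] [-0.28723504  0.34600309  0.00980054] 5.000082403421402
wrist 0.05 1021 x 0.5644 ztop 0.2169
wrist 0.07 1137 x 0.5648 ztop 0.2169
wrist 0.105 1399 x 0.5645 ztop 0.217
wrist 0.12 85 x 0.5633 ztop 0.2166
scene -0.12 17 x 0.5689 ztop 0.2182
scene -0.105 17 x 0.5689 ztop 0.2187
scene -0.07 15 x 0.568 ztop 0.2178
scene -0.05 16 x 0.5707 ztop 0.2178
scene 0.05 9 x 0.5695 ztop 0.2176
```

Both bar ends sit with the axis at about 0.211 m, which is the seat height. I'll release slowly and retreat upward.

apply_moves(
  commands=[
    [20,0,0,0.01,0],
    [22,0,0,0,0],
    [26,0,0,0,0],
    [32,0,0,0,0],
    [38,0,0,0,0],
    [45,0,0,0,0],
    [45,0,0,0,0],
    [45,0,0,0,0],
    [45,0,0,0,0],
  ],
)

```text
clock: 13.62
position: [0.5655, 0.2128, 0.1925]
ee_rot: [-2.221, -2.221, -0.0]
force: [0.2, -0.2, -1.0]
width: 0.449
gripper_force: 0.0
```

```bash
python3 look.py e
```

```text
13.625 [0.5655 0.2128 0.1925] [ 0.2 -0.2 -1. ]
tooly yaw -5.2297566281840204e-05
top 57 yaw -0.005463653826821996 x at grip 0.5657426608949422 y 0.07907867395908681 0.34586747472350066 roll -0.005610829843836529 z 0.21570108670774385
scene 79 yaw 0.005116200357868148 x at grip 0.567465632558148 y 0.07530914092482865 0.17585731542154015 roll 0.047736529755368254 z 0.21962035060249288
wrist 8022 yaw -0.008664497442392768 x at grip 0.5643488808438165 y 0.24781123826130486 0.3263407826077921 roll -0.004983109186445856 z 0.21567496274463135
```

apply_moves(
  commands=[
    [45,0,0,0.1,0],
    [45,0,0,0.3,0],
    [45,0,0,0.4,0],
    [45,0,0,0.5,0],
    [45,0,0,0.5,0],
    [45,0,0,0.4,0],
    [45,0,0,0.2,0],
    [45,-0.5,0,0,0],
    [45,-0.8,0,0,0],
    [45,-0.5,0,0,0],
    [45,0,0,0,0],
    [45,0,0,0,0],
  ],
)

```text
clock: 15.28
position: [0.4583, 0.2124, 0.3368]
ee_rot: [2.222, 2.22, 0.001]
force: [0.1, 0.2, 0.3]
width: 0.452
gripper_force: 0.0
```

apply_moves(
  commands=[
    [45,0,0,0,0],
    [45,0,0,0,0],
    [45,0,0,0,0],
    [45,0,0,0,0],
    [45,0,0,0,0],
    [45,0,0,0,0],
    [45,0,0,0,0],
    [45,0,0,0,0],
    [45,0,0,0,0],
    [45,0,0,0,0],
    [45,0,0,0,0],
    [45,0,0,0,0],
  ],
)

```text
clock: 16.77
position: [0.4576, 0.2127, 0.3366]
ee_rot: [2.221, 2.221, 0.0]
force: [-0.0, -0.1, -0.6]
width: 0.449
gripper_force: 0.0
```

```bash
python3 - <<'E'
from h import *
ims=[]
for i in range(2):
    for n in("scene","top"):
        p,d=imaging.get_image(n);ims.append(p[:,:,::-1])
    P=cloud("scene",d*0+imaging.get_image("scene")[1]);q=P.reshape(-1,3)
    w=q[(abs(q[:,0]-.567)<.014)&(q[:,2]>.2)&(q[:,2]<.235)&(abs(q[:,1]-.213)<.14)]
    f=q[(abs(q[:,0]-.567)<.07)&(abs(q[:,2]-.066)<.008)&(abs(q[:,1]-.082)<.02)]
    print([np.percentile(w[abs(w[:,1]-y)<.012][:,2],80).round(4) for y in(.09,.15,.27)],"foot x",f[:,0].min(),f[:,0].max(),f[:,2].mean())
    print(np.abs(ims[-2].astype(int)-ims[0]).mean())
cv2.imwrite("pics/f.png",np.hstack([cv2.resize(ims[0][100:240,280:420],None,fx=3.5,fy=3.5),cv2.resize(ims[1][150:250,200:260],(300,490))]))
E
```

```text
[np.float64(0.2184), np.float64(0.2183), np.float64(0.218)] foot x 0.5180881369650358 0.6162639067870217 0.07068308033182273
0.0
[np.float64(0.2169), np.float64(0.2182), np.float64(0.2174)] foot x 0.5173719195185486 0.615583628018622 0.07060319844695498
2.0246302083333334
```

View pics/f.png

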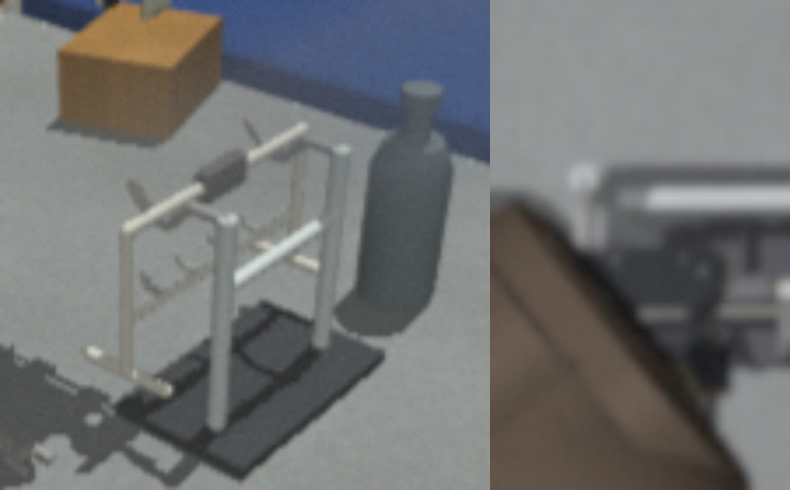

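The rack hangs level, upright and still in both hooks, with its feet centred at x≈0.567 under the bar, and the robot is clear of it.

```bash
python3 -c "
from cell import arm
print(arm.sign_off())"
```

```text
the job is handed in; nothing more can be done
None
```

The rack hangs level and still with its top bar seated in both hooks; I checked both sides while still holding it, then released it, touched none of the other things, and handed the job in at about 17 s.

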